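Press the flour canister's lid shut

ROBOT

A 7-joint arm with a two-finger parallel gripper is mounted at the origin on the work surface. World frame = base frame: x ahead of the robot, y to its left, z up, the work surface at z = 0. Lengths are in m, angles in rad, forces in N, time in s.
With the tool pointing down it reaches from about 0.35 to 0.9 m from the base axis. Payload 8.1 kg.
Tool frame: the origin (TCP) lies at the very end of the fingers, on their centre line; the grasp point (between the pads) lies arm.hold_point_z behind it (arm.hold_point_z is the distance from the TCP to the grasp point, in m); z points along the fingers, y is the line along which they close (so a half turn about z gives the same grasp; the last joint's range is limited). The gripper opens to 92 mm and grips with 3 to 60 N. Pads are 19 mm wide; open, the fingers measure 130 mm over their backs; the gripper's body (75 mm by 190 mm) begins 47 mm behind the grasp point.
Start: joints at [-1.23, 0.434, 0.025, 1.573, -0.012, 1.134, -0.075], TCP at [0.268, 0.564, 0.191] pointing down, gripper open.
Joint ranges: [-2.62, 2.62], [-0.44, 2.09], [-1.27, 1.32], [0.08, 2.57], [-1.32, 4.46], [0.12, 2], [-2.74, 2.74]. Speed limits (rad/s): [2.22, 2.22, 3.01, 3.01, 3.14, 3.14, 3.14].

INTERFACE

Orientations are given as a rotation vector (axis times angle).
In Python, from cell import arm, vision, job, cut_out gives the robot as it stands. The module is installed in compiled form; this text tells all that it offers.
- The arm moves only by the tool play_rows, never from a script. Its argument "increments" is text: rows parted by semicolons, each of 5 numbers parted by spaces: the shift along the tool's x, y, z in cm, then the turn about the tool's z in degrees, then the opening, from -1 (shut) to 1 (fully open), so that 0 is half open. A call has 1 to 5 rows; each row shifts and turns the commanded pose from where the row before left it, along the tool's axes as they then stand; what a row does not reach is not made up. A row lasts 1/12 s, in which the tool goes at most 41.7 mm and 7.16 degrees, less where a joint would pass 70% of its speed; a pose out of reach is approached as far as the arm can. A call is refused whole if a number of a shift passes 4.17 or a number of a turn 7.16, either way. A call with a gripper value outside its range is refused whole. The fingers move at their own pace and stop on an object; "grip_force" is the grip in N (left out, the last holds). Time passes only in rows, so rows that do not move let the fingers close. It gives the time, the measured TCP pose, the force, the opening and the grip force at its end, in the units of the state.
- arm.observe(): the state, without advancing time (a new reading comes with each control period).
- vision.get_image(name): name is "scene" or "top" or "wrist"; returns a dict with "frame" (480x640x3 uint8, red, green, blue), "z_map" (480x640 float32, m along the optical axis (not along the pixel's ray), 0 where there is no reading), "mtx" (3x3 intrinsics, pixels), "distortion" ([k1, k2, p1, p2, k3] as OpenCV has them; the pictures are not rectified), "cam_to_world" (4x4, takes a point from camera to world coordinates). Camera axes: x right, y up, looking along -z (the intrinsics and any distortion apply to the point x, -y, -z); pixel columns grow to the right and rows downward; lengths in m; the calibration is good to about 2 mm. A picture is of the moment at which its call begins.
- job.sign_off(): hands the job in; it is judged then, once.
Trained networks look in a picture, given as the dict that the camera call returned (one of the last four; its "shot" number tells which), for a name from the list of things; names that differ only in an ending like _2 or _b are one class to them, and where a whole thing is asked for, a point or a joint stands for the part that bears it (a point fixed in the world has none). Each returns a list of dicts, best first, with "confidence" (0 to 1); they miss things now and then, are a little off and sometimes report something else, mostly with a low value. They report only what shows in the picture. A call takes as long as a camera call. They do not tell look-alikes from the thing itself.
- cut_out(query, picture): "mask" (480x640 bool, what is visible of it) and "point" ([row, column] in pixels, amid what is visible of it).
The state is a dict: "clock": time; "joints": joint angles; "dq": joint speeds; "joint_efforts": joint torques, N m; "position": TCP position; "ee_rot": TCP orientation; "force": force on the tool from outside, world axes, zero at the start; "ft_torque": the same for the moment, N m; "width": opening from 0.0 (shut) to 1.0 (fully open); "gripper_force": force on a finger pad.
Only numpy, scipy, OpenCV 4.12 (cv2) and the standard library are available. Lean on these libraries where they do the work, as an engineer would, in place of code of your own. Each camera call takes 0.05 s, during which the arm holds its last target. There are 200 camera calls.

TASK

The clip-on lid of the round green canister is only resting in place: all four sections of its rim stand up. Press each section down with the fingertips until it is fully home, so that the lid is shut all the way round. Leave the canister standing where it is, do not lift or tip it, and do not disturb the chapati board, rolling pin, saucer or spatula.

Things in the scene. Friction and masses are not known exactly. Their poses are not given: they have to be found in the camera images.
- canister: Loose round green plastic canister full of flour, 150 mm diameter, about 0.9 kg, with a white clip-on lid. Origin at the centre of its underside, z up. The lid's middle panel (radius 50 mm) is fixed, its top 122 mm above the origin. Around it the rim is split into four separate arc-shaped sections, centred on the canister's +x, +y, -x and -y, each 70 degrees long, from radius 54 to 78 mm.
- section_1 (a joint): How far rim section 1 (on the canister's +x axis) has been pressed down, in m: 0 = standing fully open, 0.010 = clicked fully shut. It starts between 0 and 0.003. It moves straight down against a tight snap fit of about 6 N, stays wherever it is left, and is shut only at the very end of its travel, against a firm stop.
- section_1_pad (a point): Centre of the top of the round thumb pad (20 mm across, 2 mm proud) in the middle of rim section 1, 65 mm from the canister's axis; moves down with the section: 142 mm above the counter when fully open, 132 mm when shut. The section's flat top is 2 mm lower. Axes as the canister's.
- section_2 (a joint): How far rim section 2 (on the canister's +y axis) has been pressed down, in m: 0 = standing fully open, 0.010 = clicked fully shut. It starts between 0 and 0.003. It moves straight down against a tight snap fit of about 6 N, stays wherever it is left, and is shut only at the very end of its travel, against a firm stop.
- section_2_pad (a point): Centre of the top of the round thumb pad (20 mm across, 2 mm proud) in the middle of rim section 2, 65 mm from the canister's axis; moves down with the section: 142 mm above the counter when fully open, 132 mm when shut. The section's flat top is 2 mm lower. Axes as the canister's.
- section_3 (a joint): How far rim section 3 (on the canister's -x axis) has been pressed down, in m: 0 = standing fully open, 0.010 = clicked fully shut. It starts between 0 and 0.003. It moves straight down against a tight snap fit of about 6 N, stays wherever it is left, and is shut only at the very end of its travel, against a firm stop.
- section_3_pad (a point): Centre of the top of the round thumb pad (20 mm across, 2 mm proud) in the middle of rim section 3, 65 mm from the canister's axis; moves down with the section: 142 mm above the counter when fully open, 132 mm when shut. The section's flat top is 2 mm lower. Axes as the canister's.
- section_4 (a joint): How far rim section 4 (on the canister's -y axis) has been pressed down, in m: 0 = standing fully open, 0.010 = clicked fully shut. It starts between 0 and 0.003. It moves straight down against a tight snap fit of about 6 N, stays wherever it is left, and is shut only at the very end of its travel, against a firm stop.
- section_4_pad (a point): Centre of the top of the round thumb pad (20 mm across, 2 mm proud) in the middle of rim section 4, 65 mm from the canister's axis; moves down with the section: 142 mm above the counter when fully open, 132 mm when shut. The section's flat top is 2 mm lower. Axes as the canister's.
- board: Round beech chapati board, 240 mm diameter, 22 mm thick, loose, to one side. Origin at the centre of its underside.
- rolling_pin: Steel rolling pin lying on the chapati board, 42 mm thick and 200 mm long with a 70 mm handle at each end, along its own x. Origin on its underside, midway.
- saucer: White ceramic saucer, 144 mm across, 20 mm high, loose, on the other side. Origin at the centre of its underside.
- spatula: Flat aluminium spatula lying on the counter beyond the canister as seen from the robot, 245 mm long along its own x, 75 mm wide at the blade (+x end), up to 6 mm thick. Origin on its underside where the handle meets the blade, 140 mm from the handle's end.
Mind the look-alikes: they are no part of the job. There is more than one size of the canister; the one meant has the size given above.

How it is judged:
By the outcome, as a careful person would: the job done as asked, in the order asked, and still so for the second after the job is handed in, with the robot touching nothing.
It also fails if it takes over 42 s, if anything falls off the work surface, if the arm or the gripper's body presses on something with over 40 N, if the wrist force passes 120 N, or if a joint passes its speed limit or range.

## Working session

There is one attempt and no reset: what is moved stays moved. The work goes in short steps, Python scripts to look and compute and a tool call to move; the robot and the scene stay as the last step left them, time stands still between calls to the robot, and variables do not carry over. Pictures are saved under pics/ and viewed, at most 10 in all, crops included, and the job is handed in when it is done.

Besides the shell and the picture viewer there is one more tool, called after "Request:" as name(argument=value, ...) on one line, values as JSON. play_rows: Moves the arm, as the interface text tells. Its arguments: {"type":"object","properties":{"increments":{"type":"string"},"grip_force":{"type":"number"}},"required":["increments"]}

```bash
mkdir -p pics
cat > h.py <<'E'
import numpy as np, cv2
from cell import arm, vision, job, cut_out
def world(p):
    z=p["z_map"]; v,u=np.mgrid[0:480,0:640].astype(np.float32)
    n=cv2.undistortPoints(np.stack([u.ravel(),v.ravel()],1)[:,None],p["mtx"],np.array(p["distortion"],float))[:,0].reshape(480,640,2)
    P=np.stack([n[...,0]*z,-n[...,1]*z,-z,np.ones_like(z)],-1)@np.array(p["cam_to_world"]).T
    return np.where(z[...,None]>0,P[...,:3],np.nan)
def save(p,f): cv2.imwrite("pics/"+f,p["frame"][...,::-1])
E
python3 - <<'E'
from h import *
print({k:np.round(v,3) for k,v in arm.observe().items()})
for n in ["top","scene"]:
    p=vision.get_image(n); save(p,n+"0.png"); W=world(p)
    for q in ["canister","section_1","section_1_pad","board","saucer","spatula"]:
        for d in cut_out(q,p):
            m=d["mask"]; print(n,q,round(d["confidence"],2),np.round(d["point"]),np.round(np.nanmedian(W[m],0),3),np.round(np.nanpercentile(W[m],[3,97],axis=0),3).tolist())
E
```

```text
{'clock': np.float64(0.0), 'joints': array([-1.23 ,  0.435,  0.025,  1.574, -0.012,  1.134, -0.075]), 'dq': array([-0.002,  0.001, -0.   ,  0.002,  0.   , -0.001,  0.002]), 'joint_efforts': array([-1.0000e-03, -6.6786e+01,  9.8400e-01, -3.1446e+01, -6.0000e-02,
        4.3000e-02,  0.0000e+00]), 'position': array([0.268, 0.564, 0.19 ]), 'ee_rot': array([-6.910e-01, -3.064e+00,  3.000e-03]), 'force': array([ 0.638, -0.045,  0.034]), 'ft_torque': array([ 0.02 , -0.044,  0.041]), 'gripper_force': np.float64(0.0), 'width': np.float64(1.0)}
top canister 0.9 [339. 236.] [0.293 0.19  0.164] [[0.204, 0.099, 0.137], [0.382, 0.28, 0.19]]
top canister 0.64 [152. 293.] [0.729 0.08  0.095] [[0.676, 0.027, 0.005], [0.787, 0.134, 0.112]]
top section_1 0.82 [203. 284.] [0.593 0.104 0.14 ] [[0.569, 0.074, 0.135], [0.61, 0.142, 0.145]]
top section_1 0.82 [157. 310.] [0.7   0.041 0.108] [[0.679, 0.025, 0.1], [0.73, 0.064, 0.114]]
top section_1 0.79 [242. 294.] [0.505 0.075 0.139] [[0.473, 0.057, 0.122], [0.546, 0.101, 0.145]]
top section_1 0.78 [220. 244.] [0.562 0.192 0.14 ] [[0.526, 0.166, 0.135], [0
[... 2974 characters left out ...]
scene section_1_pad 0.87 [135. 384.] [0.221 0.148 0.185] [[0.19, 0.103, 0.177], [0.257, 0.197, 0.19]]
scene section_1_pad 0.82 [267. 410.] [0.567 0.191 0.138] [[0.524, 0.167, 0.131], [0.598, 0.21, 0.144]]
scene section_1_pad 0.69 [328. 339.] [0.703 0.041 0.107] [[0.68, 0.026, 0.102], [0.73, 0.066, 0.112]]
scene board 0.73 [302. 501.] [0.586 0.443 0.021] [[0.467, 0.339, 0.013], [0.681, 0.549, 0.026]]
scene saucer 0.79 [262. 149.] [ 0.493 -0.43   0.01 ] [[0.435, -0.49, -0.0], [0.558, -0.365, 0.021]]
scene spatula 0.7 [330. 289.] [ 0.666 -0.071  0.004] [[0.597, -0.11, -0.002], [0.822, -0.042, 0.009]]
scene spatula 0.53 [265. 383.] [0.555 0.131 0.12 ] [[0.469, 0.064, 0.013], [0.609, 0.2, 0.142]]
```

Run:
```python
from h import *
from scipy.optimize import least_squares
print(arm.hold_point_z)
for n in ["top","scene"]:
    p=vision.get_image(n); W=world(p)
    c0=np.array([.533,.133])
    r=np.hypot(W[...,0]-c0[0],W[...,1]-c0[1])
    m=(r<.1)&(W[...,2]>.127)&(W[...,2]<.15)
    P=W[m]
    def cost(q):
        # 4-section template: points should lie in r 54..78 and within 35 deg of axes
        d=P[:,:2]-q[:2]; rr=np.hypot(*d.T); a=np.arctan2(d[:,1],d[:,0])-q[2]
        a=(a+np.pi/4)%(np.pi/2)-np.pi/4
        return np.concatenate([np.maximum(rr-.078,0)+np.maximum(.054-rr,0),rr*np.maximum(abs(a)-np.radians(35),0)])
    best=min((least_squares(cost,[*c0,t],loss="soft_l1",f_scale=.002) for t in np.radians([-40,-20,0,20,40])),key=lambda s:s.cost)
    q=best.x; print(n,m.sum(),np.round(q[:2],4),np.degrees(q[2]),best.cost)
    for k in range(4):
        a=q[2]+k*np.pi/2; c=q[:2]+.065*np.array([np.cos(a),np.sin(a)])
        near=np.hypot(W[...,0]-c[0],W[...,1]-c[1]); 
        d=P[:,:2]-q[:2]; aa=np.angle(np.exp(1j*(np.arctan2(d[:,1],d[:,0])-a)))
        s=(abs(aa)<.6)
        print(k,np.round(c,4),"pad z",np.round(np.nanmedian(W[(near<.008)][:,2]),4),"flat z",np.round(np.median(P[s&(abs(aa)>.25),2]),4), "centroid",np.round(P[s].mean(0),4))
    x=p["frame"][100:420,150:390] if n=="top" else p["frame"][90:400,280:520]
    cv2.imwrite(f"pics/{n}1.png",cv2.resize(x[...,::-1],None,fx=1.9,fy=1.9,interpolation=cv2.INTER_CUBIC))
```

```text
0.0188
top 1650 [0.5353 0.1336] -24.51747170579474 0.0010484519397391582
0 [0.5945 0.1066] pad z 0.142 flat z 0.1398 centroid [0.5923 0.1074 0.1401]
1 [0.5623 0.1927] pad z 0.1422 flat z 0.1397 centroid [0.5607 0.1906 0.14  ]
2 [0.4762 0.1605] pad z 0.1412 flat z 0.1389 centroid [0.4783 0.1594 0.1393]
3 [0.5084 0.0744] pad z 0.142 flat z 0.1396 centroid [0.509  0.0767 0.1396]
scene 1606 [0.534  0.1342] -24.660714870076593 0.00038551796245097795
0 [0.593 0.107] pad z 0.1391 flat z 0.1374 centroid [0.5932 0.1085 0.1372]
1 [0.5611 0.1932] pad z 0.1395 flat z 0.1382 centroid [0.5617 0.1914 0.1382]
2 [0.4749 0.1613] pad z 0.1384 flat z 0.1376 centroid [0.4774 0.1602 0.138 ]
3 [0.5068 0.0751] pad z 0.1403 flat z 0.1382 centroid [0.5078 0.0771 0.1383]
```

View pics/top1.png

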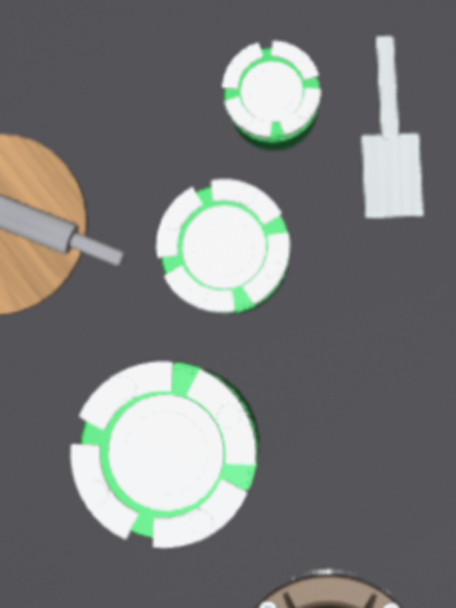

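View pics/scene0.png

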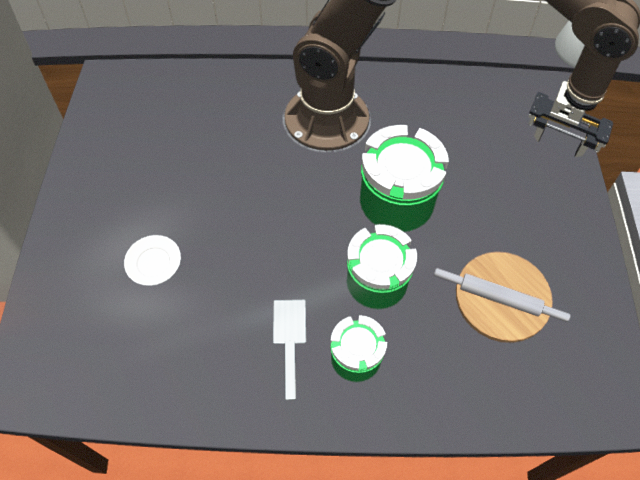

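Candidates for the canister are the large one at top pixel (236,339), the middle one at about (268,230) and the small one at (293,152). Only the middle one measures 150 mm across with pads at 142 mm, and the crop shows it between the other two. Its centre is about (0.535, 0.134) and its sections lie at -24.6° + k·90°, which happens to line up with the tool axes. I'll go to section 2 first, closing the fingers on the way.

Request:
play_rows(increments="-3 -1.5 0 0 -1;-3 -1.5 0 0 -1;-3 -1.5 0 0 -1;-3 -1.5 0 0 -1;-3 -1.5 0 0 -1", grip_force=10)

```text
clock: 1.22
position: [0.3724, 0.431, 0.1911]
ee_rot: [0.691, 3.064, 0.0]
force: [0.4, -0.2, 0.5]
width: 0.691
gripper_force: 0.0
```

Request:
play_rows(increments="-3 -1.5 0 0 -1;-3 -1.5 0 0 -1;-3 -1.5 0 0 -1;-3 -1.5 0 0 -1;-3 -1.5 0 0 -1")

```text
clock: 1.63
position: [0.4757, 0.2988, 0.1912]
ee_rot: [0.691, 3.064, 0.001]
force: [0.6, 0.8, 0.3]
width: 0.325
gripper_force: 0.0
```

Request:
play_rows(increments="-3 -1.5 0 0 -1;-3 -1.5 0 0 -1;-3 -1.5 0 0 -1;0 0 0 0 -1;0 0 0 0 -1")

```text
clock: 2.05
position: [0.5382, 0.2185, 0.191]
ee_rot: [0.698, 3.062, -0.001]
force: [0.1, 0.9, -0.2]
width: 0.013
gripper_force: 0.0
```

```bash
cat > d.py <<'E'
from h import *
from scipy.spatial.transform import Rotation as R
s=arm.observe(); r=R.from_rotvec(s["ee_rot"]).as_matrix()
print(np.round(s["clock"],2),np.round(s["position"],4),np.round(s["force"],1),s["width"],np.round(r,3).tolist())
c=np.array([.5348,.1339])
for k in range(4):
    a=np.radians(-24.6+90*k); t=np.array([*(c+.065*np.array([np.cos(a),np.sin(a)])),.142])
    print(k+1,np.round(r.T@(t-s["position"])*100,2))
E
python3 d.py
```

```text
2.05 [0.5382 0.2185 0.191 ] [ 0.1  0.9 -0.2] 0.012871074214423035 [[-0.901, 0.434, 0.001], [0.434, 0.901, -0.001], [-0.001, -0.0, -1.0]]
1 [-9.86 -7.64  4.91]
2 [-3.23 -1.27  4.9 ]
3 [ 3.14 -7.89  4.9 ]
4 [ -3.48 -14.26   4.9 ]
```

Request:
play_rows(increments="-3.2 -1.3 0 0 -1;0 0 2 0 -1;0 0 2 0 -1;0 0 0.5 0 -1;0 0 0 0 -1")

```text
clock: 2.47
position: [0.5583, 0.1964, 0.1445]
ee_rot: [-0.688, -3.062, 0.002]
force: [-0.5, -0.7, 0.4]
width: 0.007
gripper_force: 0.0
```

Request:
play_rows(increments="0 0 0.3 0 -1;0 0 0.3 0 -1;0 0 0.3 0 -1;0 0 0.3 0 -1;0 0 0 0 -1")

```text
clock: 2.88
position: [0.56, 0.1955, 0.1337]
ee_rot: [-0.691, -3.064, 0.0]
force: [-0.7, -0.4, -0.4]
width: 0.004
gripper_force: 0.0
```

Request:
play_rows(increments="0 0 0.1 0 -1;0 0 0.1 0 -1;0 0 0.1 0 -1")

```text
clock: 3.13
position: [0.5603, 0.1954, 0.131]
ee_rot: [0.692, 3.064, 0.0]
force: [0.2, 0.5, -0.5]
width: 0.009
gripper_force: 0.0
```

```bash
python3 d.py
python3 - <<'E'
from h import *
p=vision.get_image("wrist"); save(p,"w0.png")
E
```

```text
3.13 [0.5603 0.1954 0.131 ] [ 0.2  0.5 -0.5] 0.008960428794059535 [[-0.903, 0.43, 0.0], [0.43, 0.903, 0.0], [-0.0, 0.0, -1.0]]
1 [-6.84 -6.55 -1.1 ]
2 [-0.24 -0.15 -1.1 ]
3 [ 6.16 -6.74 -1.1 ]
4 [ -0.43 -13.15  -1.1 ]
```

View pics/w0.png

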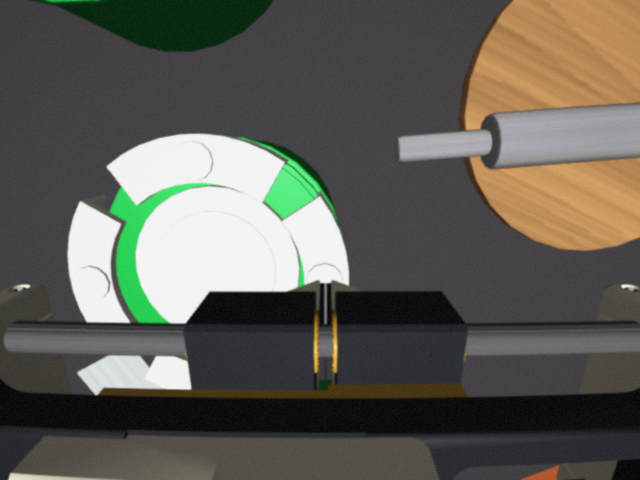

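The view shows fingertips at about (323,285), right beside or on section 2's pad at (323,270), yet no force is reading. I'll check the section heights.

```bash
cat > z.py <<'E'
from h import *
def heights(n,p=None):
    p=p or vision.get_image(n); W=world(p); d=W[...,:2]-np.array([.5348,.1339]); r=np.hypot(d[...,0],d[...,1]); a=np.degrees(np.arctan2(d[...,1],d[...,0]))+24.6
    o=[]
    for k in range(4):
        aa=(a-90*k+180)%360-180
        for lo,hi in((-32,-12),(-7,7),(12,32)):
            m=(r>.057)&(r<.075)&(aa>lo)&(aa<hi)&(W[...,2]>.122)&(W[...,2]<.147)
            o.append((int(m.sum()),round(float(np.median(W[m][:,2])),4) if m.any() else None))
    m=(r<.045)&(abs(W[...,2]-.122)<.008)
    return o, m.sum(), np.round(np.median(W[m][:,2]),4)
E
python3 - <<'E'
from z import *
for n in ["wrist","scene","top"]: print(n,*heights(n))
E
```

```text
wrist [(722, 0.139), (0, None), (0, None), (4, 0.1388), (374, 0.1412), (1411, 0.1392), (1622, 0.1386), (1125, 0.1404), (1538, 0.1386), (1282, 0.139), (720, 0.1408), (451, 0.139)] 12534 0.1212
scene [(80, 0.1383), (59, 0.1397), (76, 0.138), (74, 0.1383), (49, 0.14), (0, None), (2, 0.1301), (1, 0.1302), (2, 0.1309), (71, 0.1382), (50, 0.1403), (72, 0.1383)] 1010 0.1203
top [(79, 0.1391), (56, 0.1414), (82, 0.1402), (0, None), (0, None), (0, None), (0, None), (0, None), (80, 0.1387), (83, 0.1395), (56, 0.1418), (80, 0.1397)] 458 0.1216
```

Run:
```python
from h import *
p=vision.get_image("scene"); cv2.imwrite("pics/s2.png",cv2.resize(p["frame"][150:330,290:530,::-1],None,fx=3.3,fy=3.3,interpolation=cv2.INTER_CUBIC))
p=vision.get_image("wrist"); W=world(p)
for v in range(255,340,6): print(v,[tuple(np.round(W[v,u],3).tolist()) for u in (300,313,323,335)])
```

```text
255 [(0.549, 0.183, 0.112), (0.545, 0.195, 0.139), (0.547, 0.2, 0.14), (0.55, 0.206, 0.139)]
261 [(0.552, 0.182, 0.113), (0.548, 0.194, 0.139), (0.55, 0.199, 0.14), (0.553, 0.204, 0.139)]
267 [(0.554, 0.181, 0.117), (0.551, 0.192, 0.14), (0.552, 0.198, 0.142), (0.556, 0.203, 0.14)]
273 [(0.559, 0.178, 0.112), (0.553, 0.191, 0.141), (0.555, 0.196, 0.142), (0.558, 0.202, 0.141)]
279 [(0.563, 0.177, 0.113), (0.557, 0.19, 0.141), (0.559, 0.195, 0.141), (0.561, 0.201, 0.142)]
285 [(0.566, 0.175, 0.113), (0.548, 0.195, 0.172), (0.551, 0.198, 0.17), (0.552, 0.204, 0.173)]
291 [(0.546, 0.19, 0.179), (0.548, 0.195, 0.18), (0.552, 0.198, 0.175), (0.552, 0.204, 0.18)]
297 [(0.525, 0.205, 0.24), (0.526, 0.208, 0.24), (0.551, 0.198, 0.182), (0.552, 0.203, 0.185)]
303 [(0.525, 0.205, 0.244), (0.526, 0.208, 0.244), (0.551, 0.198, 0.188), (0.553, 0.203, 0.19)]
309 [(0.525, 0.205, 0.247), (0.527, 0.208, 0.246), (0.552, 0.198, 0.193), (0.552, 0.203, 0.196)]
315 [(0.525, 0.206, 0.251), (0.526, 0.208, 0.251), (0.551, 0.199, 0.199), (0.53, 0.212, 0.247)]
321 [(0.525, 0.206, 0.253), (0.526, 0.208, 0.254), (0.552, 0.198, 0.203), (0.531, 0.212, 0.249)]
327 [(0.526, 0.206, 0.255), (0.527, 0.208, 0.255), (0.532, 0.208, 0.246), (0.531, 0.211, 0.251)]
333 [(0.526, 0.205, 0.256), (0.528, 0.208, 0.255), (0.533, 0.208, 0.248), (0.532, 0.211, 0.252)]
339 [(0.528, 0.204, 0.255), (0.529, 0.207, 0.256), (0.534, 0.207, 0.249), (0.533, 0.211, 0.253)]
```

View pics/s2.png

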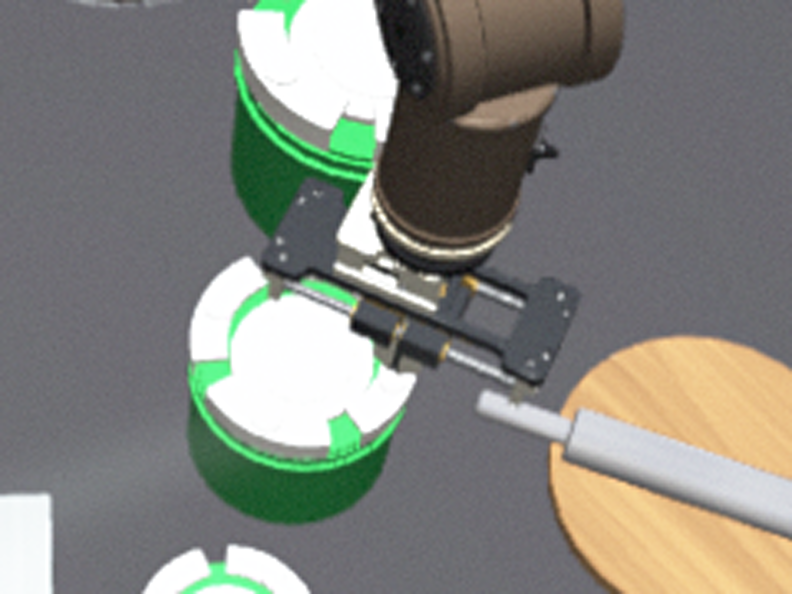

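By wrist depth the visible finger ends at z≈0.17, above the pad at 0.141, so the real tips aren't touching. I'll keep descending slowly and watch the force.

Request:
play_rows(increments="-0.2 -0.1 0.3 0 -1;0 0 0.3 0 -1;0 0 0.3 0 -1;0 0 0 0 -1")

```text
clock: 3.77
position: [0.5611, 0.1934, 0.1211]
ee_rot: [-0.692, -3.064, 0.001]
force: [-0.7, -0.6, -0.2]
width: 0.006
gripper_force: 0.0
```

```bash
python3 - <<'E'
from h import *
p=vision.get_image("wrist"); W=world(p); cv2.imwrite("pics/w1.png",cv2.resize(p["frame"][230:400,220:440,::-1],None,fx=3.5,fy=3.5,interpolation=cv2.INTER_CUBIC))
print(np.round(p["cam_to_world"],3).tolist())
for v in range(260,310,4): print(v,[tuple(np.round(W[v,u],3).tolist()) for u in (313,323,335)])
E
python3 -c "
from z import *
print(heights('scene'))"
```

```text
[[0.43, -0.868, -0.249, 0.494], [0.903, 0.413, 0.119, 0.225], [-0.001, -0.276, 0.961, 0.314], [0.0, 0.0, 0.0, 1.0]]
260 [(0.545, 0.194, 0.139), (0.547, 0.198, 0.139), (0.55, 0.204, 0.14)]
264 [(0.547, 0.193, 0.14), (0.549, 0.198, 0.14), (0.552, 0.203, 0.139)]
268 [(0.549, 0.192, 0.139), (0.551, 0.197, 0.141), (0.554, 0.202, 0.14)]
272 [(0.551, 0.191, 0.14), (0.552, 0.196, 0.142), (0.555, 0.201, 0.141)]
276 [(0.552, 0.19, 0.142), (0.554, 0.195, 0.142), (0.557, 0.2, 0.141)]
280 [(0.554, 0.19, 0.142), (0.556, 0.194, 0.143), (0.559, 0.2, 0.141)]
284 [(0.549, 0.193, 0.163), (0.552, 0.196, 0.158), (0.554, 0.202, 0.16)]
288 [(0.549, 0.193, 0.166), (0.552, 0.196, 0.162), (0.553, 0.202, 0.166)]
292 [(0.527, 0.206, 0.227), (0.552, 0.196, 0.168), (0.553, 0.201, 0.17)]
296 [(0.528, 0.206, 0.229), (0.552, 0.196, 0.171), (0.553, 0.201, 0.174)]
300 [(0.527, 0.206, 0.234), (0.552, 0.196, 0.175), (0.553, 0.201, 0.178)]
304 [(0.527, 0.206, 0.235), (0.552, 0.196, 0.179), (0.553, 0.201, 0.183)]
308 [(0.527, 0.206, 0.237), (0.553, 0.196, 0.182), (0.553, 0.201, 0.186)]
([(74, 0.1385), (57, 0.1401), (80, 0.1381), (68, 0.138), (25, 0.1388), (0, None), (0, None), (0, None), (0, None), (70, 0.1384), (49, 0.1397), (68, 0.1384)], np.int64(957), np.float64(0.1203))
```

View pics/w1.png

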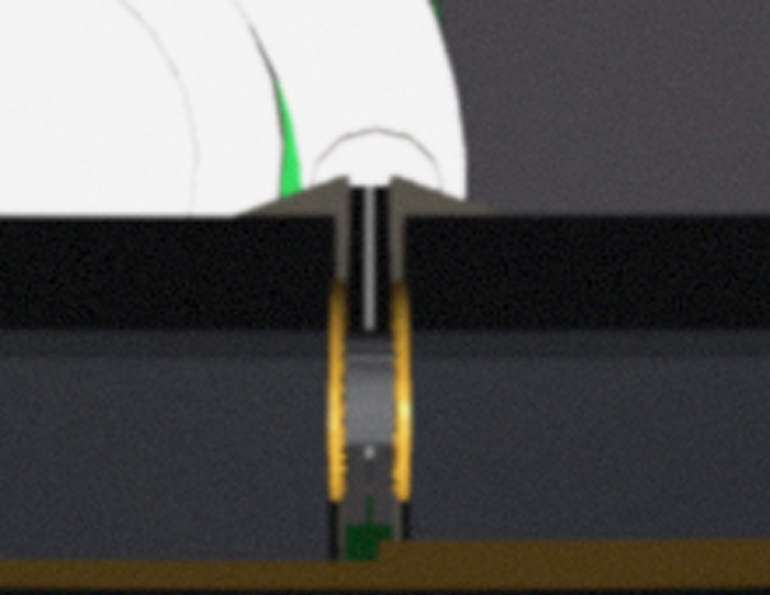

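The fingertips are about 15 mm above the pad, so the TCP reading sits roughly 36 mm below the true tips. I'll continue down.

Request:
play_rows(increments="0 0 0.4 0 -1;0 0 0.4 0 -1;0 0 0.3 0 -1;0 0 0.2 0 -1;0 0 0 0 -1")

```text
clock: 4.28
position: [0.5612, 0.1935, 0.1083]
ee_rot: [-0.691, -3.064, 0.001]
force: [-0.4, -0.4, -0.7]
width: 0.002
gripper_force: 0.0
```

Request:
play_rows(increments="0 0 0.1 0 -1;0 0 0.1 0 -1;0 0 0.1 0 -1;0 0 0 0 -1")

```text
clock: 4.62
position: [0.5617, 0.1937, 0.1061]
ee_rot: [0.692, 3.064, 0.0]
force: [-0.3, 0.1, 0.6]
width: 0.007
gripper_force: 0.2
```

Request:
play_rows(increments="0 0 0.1 0 -1;0 0 0.1 0 -1;0 0 0.1 0 -1;0 0 0 0 -1")

```text
clock: 4.95
position: [0.5617, 0.1937, 0.1033]
ee_rot: [0.691, 3.064, 0.001]
force: [-0.9, -0.4, 4.3]
width: 0.008
gripper_force: 1.9
```

Request:
play_rows(increments="0 0 0.2 0 -1;0 0 0.2 0 -1;0 0 0.2 0 -1;0 0 0.2 0 -1;0 0 0 0 -1")

```text
clock: 5.37
position: [0.562, 0.1939, 0.0963]
ee_rot: [0.691, 3.064, 0.002]
force: [-5.7, -2.8, 15.1]
width: 0.005
gripper_force: 7.9
```

Request:
play_rows(increments="0 0 0.2 0 -1;0 0 0.1 0 -1;0 0 0.1 0 -1;0 0 0 0 -1")

```text
clock: 5.7
position: [0.5641, 0.196, 0.0959]
ee_rot: [0.689, 3.06, 0.009]
force: [-9.2, -0.6, 39.8]
width: 0.001
gripper_force: 20.0
```

Request:
play_rows(increments="0 0 -0.5 0 -1;0 0 -1 0 -1;0 0 -2 0 -1;0 0 0 0 -1")

```text
clock: 6.03
position: [0.5633, 0.1941, 0.1291]
ee_rot: [0.691, 3.061, 0.004]
force: [0.4, -0.3, 0.4]
width: 0.006
gripper_force: 0.0
```

```bash
cat > f.py <<'E'
from z import *
from scipy.optimize import least_squares
p=vision.get_image("wrist"); W=world(p); print(heights("wrist",p))
r=np.hypot(W[...,0]-.5348,W[...,1]-.1339); P=W[(r<.1)&(W[...,2]>.126)&(W[...,2]<.15)]
def cost(q):
    d=P[:,:2]-q[:2]; rr=np.hypot(*d.T); a=np.arctan2(d[:,1],d[:,0])-q[2]; a=(a+np.pi/4)%(np.pi/2)-np.pi/4
    return np.concatenate([np.maximum(rr-.078,0)+np.maximum(.054-rr,0),rr*np.maximum(abs(a)-np.radians(35),0)])
q=least_squares(cost,[.5348,.1339,-.43],loss="soft_l1",f_scale=.002).x
print(np.round(q[:2],4),np.degrees(q[2])); print(heights("scene"))
E
python3 f.py; python3 d.py
```

```text
([(822, 0.1389), (0, None), (0, None), (15, 0.1292), (673, 0.1316), (1331, 0.1296), (1679, 0.1385), (1164, 0.1404), (1612, 0.1386), (1313, 0.139), (749, 0.1408), (581, 0.1389)], np.int64(13402), np.float64(0.1212))
[0.5326 0.1359] -25.0526801632799
([(76, 0.1389), (58, 0.1403), (78, 0.1378), (73, 0.1286), (47, 0.1307), (0, None), (0, None), (0, None), (0, None), (66, 0.1388), (49, 0.1404), (69, 0.1379)], np.int64(989), np.float64(0.1203))
6.13 [0.562  0.1937 0.1265] [-0.6 -0.5 -1.2] 0.004206256301948251 [[-0.903, 0.43, 0.001], [0.43, 0.903, 0.0], [-0.001, 0.001, -1.0]]
1 [-6.61 -6.47 -1.55]
2 [-0.02 -0.07 -1.55]
3 [ 6.39 -6.66 -1.56]
4 [ -0.21 -13.07  -1.56]
```

Section 2 is shut: its pad is at 131.6 mm and its flat at 129.5 mm. Next is section 3.

Request:
play_rows(increments="2.1 -2.2 0 0 -1;2.1 -2.2 0 0 -1;2.2 -2.2 0 0 -1;0 0 0.5 0 -1;0 0 0 0 -1")

```text
clock: 6.55
position: [0.4733, 0.1607, 0.1199]
ee_rot: [-0.691, -3.062, 0.002]
force: [-0.5, 0.3, 0.3]
width: 0.004
gripper_force: 0.0
```

```bash
python3 d.py | cut -c1-110
```

```text
6.55 [0.4733 0.1607 0.1199] [-0.5  0.3  0.3] 0.0040647179434217156 [[-0.903, 0.429, -0.002], [0.429, 0.903, -0
1 [-13.2    0.31  -2.24]
2 [-6.61  6.71 -2.24]
3 [-0.2   0.12 -2.21]
4 [-6.8  -6.29 -2.22]
```

Now at command z 0.121.

Request:
play_rows(increments="-0.1 0.1 0.6 0 -1;0 0 0.6 0 -1;0 0 0.3 0 -1;0 0 0.3 0 -1;0 0 0.3 0 -1")

```text
clock: 6.97
position: [0.4774, 0.1623, 0.0997]
ee_rot: [0.692, 3.064, 0.0]
force: [-0.4, 1.0, 6.2]
width: 0.008
gripper_force: 3.1
```

Request:
play_rows(increments="0 0 0.3 0 -1;0 0 0.2 0 -1;0 0 0.1 0 -1;0 0 0 0 -1")

```text
clock: 7.3
position: [0.4776, 0.1626, 0.096]
ee_rot: [0.692, 3.064, 0.002]
force: [-9.3, -3.0, 32.6]
width: 0.006
gripper_force: 16.5
```

Request:
play_rows(increments="0 0 -1 0 -1;0 0 -2.2 0 -1;-2.1 -2.2 0 0 -1;-2.2 -2.2 0 0 -1;-2.2 -2.2 0 0 -1")

```text
clock: 7.72
position: [0.5079, 0.074, 0.126]
ee_rot: [0.688, 3.065, 0.0]
force: [-0.1, -0.1, -0.1]
width: 0.003
gripper_force: 0.0
```

Request:
play_rows(increments="0 0 0.5 0 -1;0 0 0 0 -1")

```text
clock: 7.88
position: [0.5074, 0.0725, 0.12]
ee_rot: [-0.697, -3.063, 0.002]
force: [0.2, 0.3, -0.5]
width: 0.006
gripper_force: 0.0
```

```bash
python3 d.py | cut -c1-110; python3 f.py
```

```text
7.88 [0.5074 0.0725 0.12  ] [ 0.2  0.3 -0.5] 0.006064802781511947 [[-0.901, 0.433, -0.001], [0.433, 0.901, -0.
1 [-6.3   6.84 -2.21]
2 [ 0.32 13.22 -2.22]
3 [ 6.69  6.6  -2.21]
4 [ 0.08  0.22 -2.2 ]
([(0, None), (0, None), (1004, 0.139), (810, 0.1296), (813, 0.1315), (1329, 0.1296), (1622, 0.1296), (1216, 0.1314), (1685, 0.1296), (1597, 0.139), (364, 0.1408), (4, 0.1385)], np.int64(14467), np.float64(0.1212))
[0.5324 0.1358] -24.431870535904416
([(71, 0.1378), (58, 0.1395), (76, 0.138), (74, 0.1284), (57, 0.13), (65, 0.1286), (62, 0.1289), (0, None), (12, 0.1295), (0, None), (25, 0.1393), (71, 0.1385)], np.int64(950), np.float64(0.1203))
```

Sections 2 and 3 are shut. Section 4 next.

Request:
play_rows(increments="0 0.2 0.6 0 -1;0 0 0.6 0 -1;0 0 0.3 0 -1;0 0 0.3 0 -1;0 0 0.3 0 -1")

```text
clock: 8.4
position: [0.5076, 0.0775, 0.0998]
ee_rot: [-0.689, -3.064, -0.001]
force: [-2.5, 3.1, 6.5]
width: 0.006
gripper_force: 3.1
```

Request:
play_rows(increments="0 0 0.3 0 -1;0 0 0.2 0 -1;0 0 0.1 0 -1;0 0 0 0 -1")

```text
clock: 8.73
position: [0.5079, 0.0774, 0.096]
ee_rot: [0.69, 3.065, 0.003]
force: [-10.2, 0.5, 32.1]
width: 0.001
gripper_force: 15.8
```

Request:
play_rows(increments="0 0 -1 0 -1;0 0 -2.2 0 -1;-2.1 2.1 0 0 -1;-2.2 2.1 0 0 -1;-2.2 2.2 0 0 -1")

```text
clock: 9.15
position: [0.595, 0.1069, 0.1264]
ee_rot: [0.691, 3.064, 0.001]
force: [0.3, -0.8, 0.5]
width: 0.002
gripper_force: 0.0
```

Request:
play_rows(increments="0 0 0.5 0 -1;0 0 0 0 -1")

```text
clock: 9.32
position: [0.5943, 0.107, 0.1194]
ee_rot: [-0.689, -3.064, 0.001]
force: [-1.0, -0.8, -0.7]
width: 0.008
gripper_force: 0.0
```

```bash
python3 d.py | cut -c1-110; python3 f.py
```

```text
9.32 [0.5943 0.107  0.1194] [-1.  -0.8 -0.7] 0.007543367304735793 [[-0.904, 0.428, -0.001], [0.428, 0.904, -0.
1 [ 0.04 -0.04 -2.26]
2 [ 6.62  6.38 -2.26]
3 [13.03 -0.21 -2.25]
4 [ 6.45 -6.62 -2.25]
([(1188, 0.139), (251, 0.141), (1237, 0.139), (1530, 0.1296), (1190, 0.1314), (1874, 0.1295), (2027, 0.1295), (1079, 0.1313), (2065, 0.1295), (1834, 0.1295), (1133, 0.1313), (1521, 0.1295)], np.int64(24008), np.float64(0.1211))
[0.5331 0.1356] -24.632860560435702
([(40, 0.1381), (29, 0.1377), (75, 0.1383), (1, 0.1271), (0, None), (0, None), (68, 0.1287), (0, None), (0, None), (0, None), (0, None), (20, 0.1293)], np.int64(159), np.float64(0.1202))
```

Request:
play_rows(increments="0.1 0 0.6 0 -1;0 0 0.6 0 -1;0 0 0.3 0 -1;0 0 0.3 0 -1;0 0 0.3 0 -1")

```text
clock: 9.83
position: [0.5923, 0.1063, 0.1]
ee_rot: [-0.692, -3.063, 0.0]
force: [-3.3, -0.0, 6.0]
width: 0.007
gripper_force: 3.1
```

Request:
play_rows(increments="0 0 0.3 0 -1;0 0 0.2 0 -1;0 0 0.1 0 -1;0 0 0 0 -1")

```text
clock: 10.17
position: [0.594, 0.1062, 0.0962]
ee_rot: [0.692, 3.062, 0.002]
force: [-7.1, -1.6, 22.3]
width: 0.005
gripper_force: 10.8
```

Request:
play_rows(increments="0 0 -1 0 -1;0 0 -3 0 -1;0 0 -4 0 -1;0 0 -4 0 -1;2 4 0 0 -1")

```text
clock: 10.58
position: [0.5979, 0.1389, 0.2229]
ee_rot: [0.708, 3.048, 0.002]
force: [2.6, -1.4, 0.9]
width: 0.005
gripper_force: 0.0
```

Request:
play_rows(increments="2 4 0 0 -1;2 4 0 0 -1;2 4 0 0 -1;0 4 0 0 -1;0 0 0 0 -1")

```text
clock: 11.0
position: [0.6056, 0.3195, 0.2125]
ee_rot: [-0.676, -3.065, -0.006]
force: [-1.9, 0.7, -0.6]
width: 0.004
gripper_force: 0.0
```

```bash
python3 - <<'E'
from z import *
for n in ["wrist","scene","top"]:
    p=vision.get_image(n); print(n,*heights(n,p))
    if n=="scene": save(p,"end.png")
E
python3 f.py
```

```text
wrist [(260, 0.1294), (83, 0.1313), (295, 0.1294), (550, 0.1294), (404, 0.1313), (634, 0.1295), (669, 0.1295), (465, 0.1313), (638, 0.1295), (461, 0.1294), (296, 0.1313), (307, 0.1295)] 8180 0.121
scene [(77, 0.1288), (55, 0.1307), (77, 0.1289), (73, 0.129), (52, 0.1303), (68, 0.128), (71, 0.1284), (47, 0.1306), (64, 0.1285), (71, 0.1288), (49, 0.1297), (70, 0.1277)] 1045 0.1202
top [(80, 0.1302), (55, 0.1323), (76, 0.1298), (78, 0.1305), (55, 0.132), (79, 0.1302), (81, 0.1297), (55, 0.1325), (82, 0.1298), (82, 0.1301), (58, 0.1324), (81, 0.1306)] 1209 0.1216
([(403, 0.1295), (183, 0.1315), (427, 0.1295), (559, 0.1294), (418, 0.1314), (637, 0.1295), (674, 0.1294), (464, 0.1313), (647, 0.1295), (556, 0.1294), (330, 0.1313), (407, 0.1294)], np.int64(8226), np.float64(0.121))
[0.5328 0.1363] -24.788820557100728
([(73, 0.1287), (52, 0.1304), (72, 0.1287), (74, 0.1283), (50, 0.1303), (74, 0.1288), (67, 0.1289), (42, 0.1309), (63, 0.1285), (66, 0.1293), (51, 0.1314), (68, 0.1286)], np.int64(1046), np.float64(0.1203))
```

View pics/end.png

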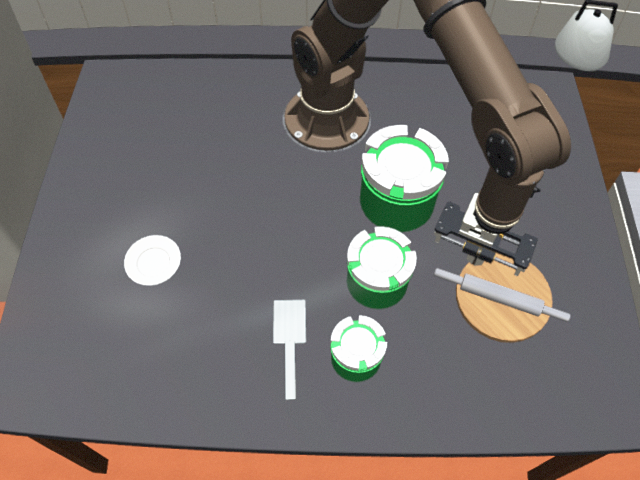

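The final picture shows the canister where it was (380,262), the other objects unmoved and the arm clear. All four sections sit at the same shut height, flat 129.5 mm and pad 131.4 mm.

```bash
python3 -c "
from cell import job
print(job.sign_off())"
```

```text
the job is handed in; nothing more can be done
None
```

All four rim sections of the 150 mm green canister are pressed fully shut, with every pad at the same height of about 131 mm; the canister is still in place, nothing else appears to have moved, and the job is handed in.

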